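# Release and remove the red reagent cartridge

## Task

The red-capped reagent cartridge is spent. Press it down into its dock until the latch lets go, draw it out once it springs up, and stand it upright in the steel tray. Leave the blue and the green cartridge latched in the dock.

Things in the scene. Friction and masses are not known exactly. Their poses are not given: they have to be found in the camera images.
- cartridge_red: spent cartridge: loose white box 34 x 30 x 95 mm (x, y, z), top 24 mm a red cap; 0.06 to 0.13 kg. Origin: centre of underside; z up, x to the dock's back, y along the row. Latched, its flat top is 116 mm above the worktop. Press straight down 5 mm to free the hook for good (6 to 12 N; hard stop at 9 mm); let go: in 1 s it rises to 20 mm above latched height. Grip front and back (along x).
- cartridge_blue: same cartridge with a blue cap, same origin and axes; stays latched. All three stand in one fixed white dock, 90 x 248 mm, one per bay in any order, bays 75 mm apart along y. The dock's deck is 72 mm above the worktop: a latched cartridge stands 44 mm clear of it, a sprung-up one 64 mm with 31 mm of its foot still in the bay (1 mm play each side).
- cartridge_green: same cartridge with a green cap, same origin and axes; stays latched. Latched, a cartridge's underside is 21 mm above the worktop, a spring lifter below pushes up with about 6 N and a hook inside the dock holds it down until it is pressed.
- tray: the open, empty steel tray, fixed, 150 x 130 mm outside (x, y) and 30 mm high, walls and floor 4 mm thick. Origin at the centre of its underside, on the worktop; z up

How it is judged:
By the outcome, as a careful person would: the job done as asked, in the order asked, and still so for the second after the job is handed in, with the robot touching nothing.
It also fails if it takes over 48 s, if anything falls off the work surface, if the arm or the gripper's body presses on something with over 40 N, if the wrist force passes 120 N, or if a joint passes its speed limit or range.

## Robot

A 6-joint arm with a two-finger parallel gripper is mounted at the origin on a cart in front of the work surface, level with it; the furniture and walls round the work are solid. World frame = base frame: x ahead of the robot, y to its left, z up, the work surface at z = 0. Lengths are in mm, angles in rad, forces in N, time in s.
With the tool pointing down it reaches from about 350 to 875 mm from the base axis. Payload 4.2 kg.
Tool frame: the origin (TCP) lies between the finger pads; the fingertips stand 11 mm ahead of it and the grasp point (between the pads) lies 8 mm behind it; z points along the fingers, y is the direction in which the jaws open and shut (so a half turn about z gives the same grasp; the last joint's range is limited). The gripper opens to 85 mm and grips with 20 to 120 N. Pads are 22 mm wide; open, the fingers measure 114 mm over their backs; the gripper's body (76 mm by 85 mm) begins 54 mm behind the grasp point. The pads swing forward as they close: fully open they stand 13 mm farther back than shut.
Start: joints at [1.481, 0.385, 0.008, 0, -1.194, -0.259], TCP at [213.574, 587.355, 242.312] pointing down, gripper open.
Joint ranges: [-3.14, 3.14], [-1.21, 2.06], [-1.07, 1.41], [-3.16, 2.05], [-2.99, -0.16], [-3.1, 3.1]. Speed limits (rad/s): [2.79, 2.79, 3.14, 3.14, 3.14, 3.14].

## Interface

Orientations are given as a unit quaternion [x, y, z, w].
In Python, from bench import * gives the robot as it stands.
- The arm moves only by the tool servo_tool, never from a script. Its argument "rows" is a list of rows, each a list of 7 numbers: the opening, from 0 (shut) to 1 (fully open), then the shift along the tool's x, y, z in cm, then the turn, a rotation vector about the tool's x, y, z in degrees. A call has 1 to 12 rows; each row shifts and turns the commanded pose from where the row before left it, along the tool's axes as they then stand; what a row does not reach is not made up. A row lasts 1/10 s, in which the tool goes at most 50 mm and 8.59 degrees, less where a joint would pass 70% of its speed; a pose out of reach is approached as far as the arm can. A call is refused whole if a number of a shift passes 5 or a number of a turn 8.59, either way. A call with a gripper value outside its range is refused whole. The fingers move at their own pace and stop on an object; the grip force is fixed at half the most. Time passes only in rows, so rows that do not move let the fingers close. It gives the time, the measured TCP pose, the force and the opening at its end, in the units of the state.
- read_state(): the state, without advancing time (a new reading comes with each control period).
- get_image(name): name is "side" or "top"; returns a dict with "image" (400x640x3 uint8, red, green, blue), "mtx" (3x3 intrinsics, pixels), "k1" (the pictures are not rectified: a ray, as slopes to the right and down, at radius r is drawn at 1 + k1 r^2 times it, then the intrinsics apply), "extrinsics" (4x4, takes a point from camera to world coordinates). Camera axes: x right, y up, looking along -z (the intrinsics and any distortion apply to the point x, -y, -z); pixel columns grow to the right and rows downward; lengths in mm; the calibration is good to about 2 mm. A picture is of the moment at which its call begins. There is no depth.
- job_done(): hands the job in, once; it reports no verdict.
The state is a dict: "clock": time; "joints": joint angles; "joint_vel": joint speeds; "joint_efforts": joint torques, N m; "position": TCP position; "ee_rot": TCP orientation; "contact_force": force on the tool from outside, world axes, zero at the start; "wrist_torque": the same for the moment, N m; "gripper_width": finger opening in mm.
Only numpy, scipy, OpenCV 4.12 (cv2) and the standard library are available. Lean on these libraries where they do the work, as an engineer would, in place of code of your own. Each camera call takes 0.05 s, during which the arm holds its last target. There are 200 camera calls.

## Working session

There is one attempt and no reset: what is moved stays moved. The work goes in short steps, Python scripts to look and compute and a tool call to move; the robot and the scene stay as the last step left them, time stands still between calls to the robot, and variables do not carry over. Pictures are saved under pics/ and viewed, about 8 in all and at most 12, crops included, and the job is handed in when it is done.

Besides the shell and the picture viewer there is one more tool, called after "Call:" as name([rows], argument=value, ...), one row to a line, values as JSON. servo_tool: Moves the arm, as the interface text tells. Its arguments: {"type":"object","properties":{"rows":{"type":"array","items":{"type":"array","items":{"type":"number"}}}},"required":["rows"]}

```bash
mkdir -p pics; cat > h.py <<'E'
from bench import *
import numpy as np, cv2
def ray(c,px):
    K=np.array(c["mtx"]);E=np.array(c["extrinsics"])
    d=np.array([(px[0]-K[0,2])/K[0,0],(px[1]-K[1,2])/K[1,1]]);u=d.copy()
    for _ in range(30): u=d/(1+c["k1"]*(u@u))
    v=E[:3,:3]@np.array([u[0],-u[1],-1]);return E[:3,3],v
def plane(c,px,z):
    o,v=ray(c,px);return o+v*(z-o[2])/v[2]
def save(c,n): cv2.imwrite(f"pics/{n}.png",c["image"][:,:,::-1])
E
python3 - <<'E'
from h import *
s=read_state();print(s["clock"],s["position"],s["ee_rot"],s["contact_force"])
for n in("top","side"):
    c=get_image(n);save(c,n+"0");print(n,c["k1"],c["mtx"],np.round(c["extrinsics"],3).tolist())
E
```

```text
0.0 [213.3747006  586.85363203 241.22256271] [ 9.84816957e-01 -1.73592628e-01 -1.60534994e-04  1.06518683e-03] [ 0.54001212 -0.32055945  0.84500347]
top 0.03045331143570631 [[385.56380605   0.         317.24797617]
 [  0.         385.56380605 203.64591697]
 [  0.           0.           1.        ]] [[-0.04, 0.975, -0.217, 322.152], [-0.999, -0.038, 0.01, 72.396], [0.001, 0.217, 0.976, 879.458], [0.0, 0.0, 0.0, 1.0]]
side 0.017549580987555543 [[453.68145786   0.         314.54010302]
 [  0.         453.68145786 193.01250563]
 [  0.           0.           1.        ]] [[0.989, 0.084, -0.12, 337.923], [-0.147, 0.567, -0.81, -848.219], [-0.0, 0.819, 0.573, 683.877], [0.0, 0.0, 0.0, 1.0]]
```

View pics/top0.png

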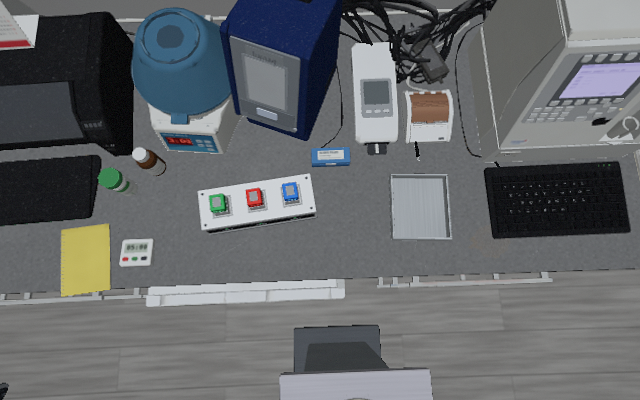

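View pics/side0.png

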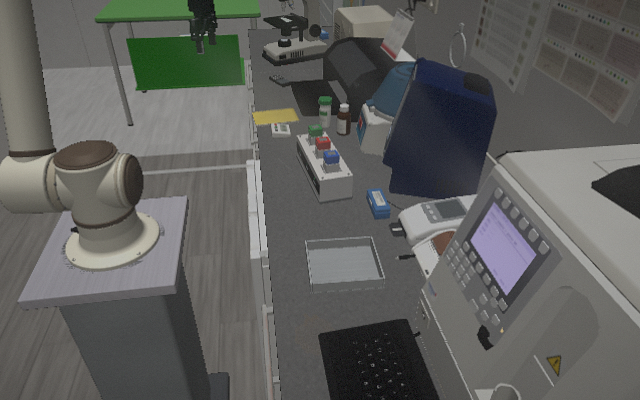

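Top view: dock at px (197–315, 175–232), with caps green (218,203), red (255,197) and blue (290,192). The tray is at (390–452, 174–240). The side view shows the same row, with a tall navy box behind the dock.

```bash
cat >> h.py <<'E'
def mask(im,col,box):
    h=cv2.cvtColor(im,cv2.COLOR_RGB2HSV);H,S,V=[h[:,:,i].astype(int) for i in range(3)]
    r={"red":(H<8)|(H>172),"green":(H>50)&(H<85),"blue":(H>100)&(H<125)}[col]
    m=(r&(S>110)&(V>50)).astype(np.uint8);k=np.zeros_like(m);x0,y0,x1,y1=box;k[y0:y1,x0:x1]=1;return m*k
E
python3 - <<'E'
from h import *
t=get_image("top");s=get_image("side");im=t["image"]
for n in("green","red","blue"):
  for c,b,nm in((t,(195,170,320,235),"top"),(s,(295,120,350,180),"side")):
    m=mask(c["image"],n,b);ct=max(cv2.findContours(m,0,2)[0],key=cv2.contourArea)
    r=cv2.minAreaRect(ct);
    ys,xs=np.nonzero(m);print(n,nm,len(xs),np.round(r[0],1),np.round(r[1],1),round(r[2],1), "V",[int(c["image"][y,x].max()) for x,y in [(int(xs.mean()),y) for y in range(ys.min(),ys.max()+1)]])
    if nm=="top": print([np.round(plane(t,p,116)[:2],1).tolist() for p in cv2.boxPoints(r)], np.round(plane(t,r[0],116),1))
# white/grey bright dock and tray
h=cv2.cvtColor(im,cv2.COLOR_RGB2HSV)
m=((h[:,:,2]>190)&(h[:,:,1]<40)).astype(np.uint8);m[:165]=0;m[240:]=0;m[:,:185]=0;m[:,330:]=0
ct=max(cv2.findContours(m,0,2)[0],key=cv2.contourArea);r=cv2.minAreaRect(ct)
print("deck",r,[np.round(plane(t,p,72)[:2],1).tolist() for p in cv2.boxPoints(r)],np.round(plane(t,r[0],72),1))
a=cv2.resize(im[165:245,185:345],None,fx=5,fy=5,interpolation=cv2.INTER_NEAREST);b=cv2.resize(im[165:245,380:460],None,fx=5,fy=5,interpolation=cv2.INTER_NEAREST)
cv2.imwrite("pics/crop1.png",np.vstack([a,np.hstack([b,cv2.resize(s["image"][120:200,290:370],None,fx=5,fy=5,interpolation=0)])])[:,:,::-1][:800])
E
```

```text
green top 173 [217.3 202.9] [17.1 15.1] 80.5 V [161, 165, 138, 153, 155, 157, 167, 164, 160, 162, 161, 164, 157, 170, 176, 148, 104, 167, 122, 104, 102, 144, 166, 179, 211, 213, 213, 213, 213, 213, 213, 214, 220, 145, 88]
[[516.7, 285.0], [520.7, 254.9], [485.4, 248.8], [481.5, 278.7]] [501.  266.9 116. ]
green side 12 [310.2 126.8] [2.8 0.7] 45.0 V [111, 109, 110, 120, 108, 86, 83, 81, 82, 83, 83, 91, 92, 90, 92, 94, 91, 77, 89, 103, 136, 138, 108, 109, 112, 103, 99, 103, 94, 125, 130, 126, 163, 178, 177, 173, 174, 177, 176, 174, 174, 179, 177, 180, 182, 181, 165, 111, 83, 86, 88, 94, 82, 52]
red top 177 [253.7 197.1] [17.4 14.8] 80.5 V [189, 204, 208, 170, 159, 157, 156, 156, 158, 157, 158, 162, 169, 205, 208, 200, 119, 145, 150]
[[526.6, 211.2], [530.6, 181.4], [494.3, 175.9], [490.4, 205.4]] [510.4 193.5 116. ]
red side 62 [322.5 142. ] [10. 13.] 90.0 V [132, 122, 111, 128, 153, 136, 102, 98, 102, 101, 100, 98, 115]
blue top 166 [289.9 191.3] [17.3 14.1] 80.5 V [168, 203, 208, 181, 157, 155, 156, 155, 155, 157, 157, 157, 156, 192, 210, 212, 175, 161, 146]
[[535.9, 136.4], [539.7, 107.7], [503.5, 103.0], [499.8, 131.4]] [519.6 119.6 116. ]
blue side 56 [330.8 153.6] [ 6.3 14.1] 83.7 V [140, 137, 112, 112, 126, 149, 140, 108, 94, 94, 97, 95, 97, 93]
deck ((255.413818359375, 200.96551513671875), (38.66163635253906, 115.41166687011719), 80.83765411376953) [[539.4, 325.5], [571.2, 78.9], [485.7, 68.8], [455.7, 310.3]] [512.4 196.8  72. ]
```

```bash
python3 -c "
import cv2;a=cv2.imread('pics/crop1.png');cv2.imwrite('pics/crop2.png',cv2.resize(a,(600,600)))"
```

```text
(no output)
```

View pics/crop2.png

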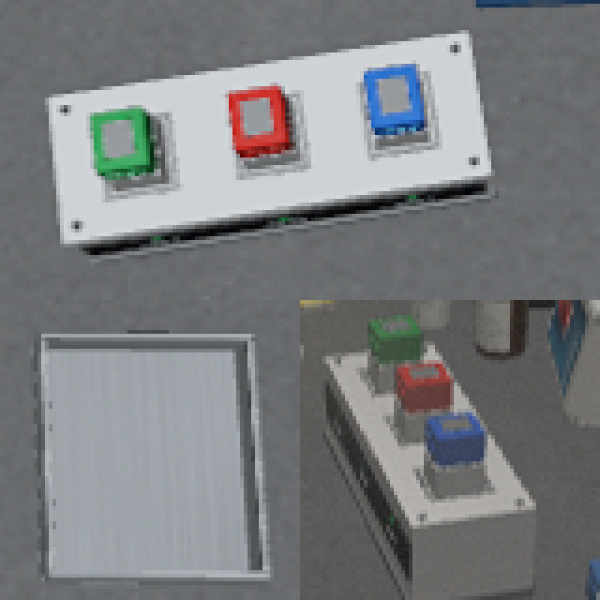

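Dock yaw is about 7.2° and the bays measure 74–74.5 mm apart against 75 nominal, so that agrees. The red cap is near (511,194). I'll turn the tool and shut the fingers for the press.

Call:
servo_tool([
  [0,0,0,0,0,0,7.85],
  [0,0,0,0,0,0,7.85],
  [0,0,0,0,0,0,7.85],
  [0,0,0,0,0,0,7.85],
  [0,0,0,0,0,0,7.85],
  [0,0,0,0,0,0,7.85],
  [0,0,0,0,0,0,7.85],
  [0,0,0,0,0,0,7.85],
])

```text
clock: 1.0
position: [213.5, 587.2, 242.0]
ee_rot: [0.748, -0.663, 0.0, 0.0]
contact_force: [0.4, 0.3, -0.7]
gripper_width: 0.4
```

```bash
cat >> h.py <<'E'
from scipy.spatial.transform import Rotation as R
def delta(tgt):
    s=read_state();r=R.from_quat(s["ee_rot"]);d=r.inv().apply(np.array(tgt)-s["position"])/10
    M=r.as_matrix();print("t",round(s["clock"],2),"pos",np.round(s["position"],1),"F",np.round(s["contact_force"],1),"w",round(s["gripper_width"],1),"yaw_y",round(np.degrees(np.arctan2(M[1,1],M[0,1])),2),"tilt",np.round(M[:2,2],4),"J",np.round(s["joints"],2),"d cm",np.round(d,2))
E
python3 - <<'E'
from h import *
t=get_image("top");s=get_image("side")
P=[plane(t,p,30)[:2] for p in ((391.2,174.6),(447.7,174.6),(452,238.9),(392.5,239.4))]
print(np.round(P,1).tolist(),np.round(np.mean(P,0),1))
# triangulated check of red cap: reproject guess into both views
def proj(c,p):
    E=np.linalg.inv(np.array(c["extrinsics"]));q=E[:3,:3]@p+E[:3,3];u=np.array([q[0],-q[1]])/-q[2];u=u*(1+c["k1"]*(u@u));K=np.array(c["mtx"]);return u*[K[0,0],K[1,1]]+K[:2,2]
cx,cy,a=511.2,193.6,np.radians(7.2)
for c in(t,s):
  print([np.round(proj(c,np.array([cx+np.cos(a)*dx-np.sin(a)*dy,cy+np.sin(a)*dx+np.cos(a)*dy,116])),1).tolist() for dx,dy in((0,0),(17,15),(17,-15),(-17,-15),(-17,15))])
print(plane(t,(300,133),0),plane(t,(240,118),0))
delta([511.2,193.6,160])
E
```

```text
[[572.1, -108.2], [566.9, -237.0], [419.4, -229.7], [423.3, -98.9]] [ 495.4 -168.4]
[[253.6, 196.7], [245.2, 189.9], [259.8, 187.5], [262.0, 203.5], [247.3, 205.9]]
[[321.6, 139.6], [326.1, 136.2], [329.5, 141.4], [316.9, 143.1], [313.8, 137.8]]
[694.87711984  98.59423992   0.        ] [739.56235744 244.25172271   0.        ]
t 1.1 pos [213.5 587.2 242. ] F [-0.8 -0.2  0.8] w -0.0 yaw_y -172.77 tilt [-0.0002 -0.0006] J [ 1.48  0.38  0.01 -0.   -1.19 -1.35] d cm [ 42.79 -24.58   8.22]
```

Call:
servo_tool([
  [0,3.57,-2.06,0.6,0,0,0],
  [0,3.57,-2.06,0.6,0,0,0],
  [0,3.57,-2.06,0.6,0,0,0],
  [0,3.57,-2.06,0.6,0,0,0],
  [0,3.57,-2.06,0.6,0,0,0],
  [0,3.57,-2.06,0.6,0,0,0],
  [0,3.57,-2.06,0.6,0,0,0],
  [0,3.57,-2.06,0.6,0,0,0],
  [0,3.57,-2.06,0.6,0,0,0],
  [0,3.57,-2.06,0.6,0,0,0],
  [0,3.57,-2.06,0.6,0,0,0],
  [0,3.57,-2.06,0.6,0,0,0],
])

```text
clock: 2.3
position: [513.5, 192.0, 170.2]
ee_rot: [0.751, -0.66, 0.0, -0.0]
contact_force: [0.2, -0.7, 0.3]
gripper_width: 0.2
```

Call:
servo_tool([
  [0,0,0,1,0,0,0],
  [0,0,0,1,0,0,0],
  [0,0,0,0.8,0,0,0],
  [0,0,0,0,0,0,0],
  [0,0,0,0,0,0,0],
])

```text
clock: 2.8
position: [512.3, 194.3, 142.3]
ee_rot: [0.751, -0.66, 0.0, 0.0]
contact_force: [0.9, -0.5, -0.4]
gripper_width: -0.0
```

```bash
python3 - <<'E'
from h import *
t=get_image("top");s=get_image("side")
a=cv2.resize(t["image"][130:250,180:340],None,fx=3.5,fy=3.5);b=cv2.resize(s["image"][80:200,260:380],None,fx=3.5*4/3,fy=3.5*4/3)
cv2.imwrite("pics/p4.png",np.vstack([a,np.hstack([b,])[:, :560]])[:, :, ::-1][:980]) if False else cv2.imwrite("pics/p4.png",np.hstack([cv2.resize(a,(400,300)),cv2.resize(b,(400,400))[:300]])[:,:,::-1])
delta([512,193.6,127])
E
```

```text
t 2.9 pos [512.6 194.3 142.9] F [0.5 0.6 0.1] w 0.0 yaw_y -172.68 tilt [0.001  0.0005] J [ 0.66  0.35 -0.32  0.   -0.9  -0.53] d cm [0.06 0.07 1.58]
```

View pics/p4.png

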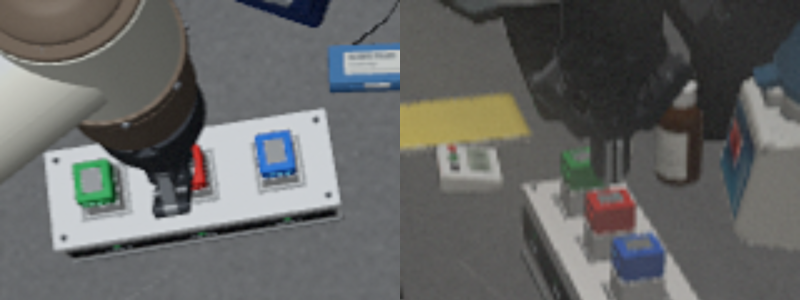

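The fingers stand over the red cap in both views: at (175,205) in the left half, and at (612,182) just above the cap in the right half. I'll press in small steps.

Call:
servo_tool([
  [0,0,0,0.6,0,0,0],
  [0,0,0,0.6,0,0,0],
  [0,0,0,0.3,0,0,0],
  [0,0,0,0.2,0,0,0],
  [0,0,0,0,0,0,0],
  [0,0,0,0,0,0,0],
])

```text
clock: 3.5
position: [512.9, 193.5, 125.8]
ee_rot: [0.75, -0.661, 0.0, -0.0]
contact_force: [-0.3, 0.0, 3.9]
gripper_width: -0.0
```

Call:
servo_tool([
  [0,0,0,0.2,0,0,0],
  [0,0,0,0.2,0,0,0],
  [0,0,0,0,0,0,0],
  [0,0,0,0,0,0,0],
])

```text
clock: 3.9
position: [512.8, 193.4, 121.7]
ee_rot: [0.75, -0.661, 0.0, -0.0]
contact_force: [-0.7, -0.1, 5.0]
gripper_width: -0.3
```

Call:
servo_tool([
  [0,0,0,0.15,0,0,0],
  [0,0,0,0.1,0,0,0],
  [0,0,0,0,0,0,0],
  [0,0,0,0,0,0,0],
])

```text
clock: 4.3
position: [512.8, 193.4, 119.1]
ee_rot: [0.75, -0.661, 0.0, -0.0]
contact_force: [-2.1, -0.6, 5.6]
gripper_width: -0.4
```

Call:
servo_tool([
  [0,0,0,-0.5,0,0,0],
  [0,0,0,-1,0,0,0],
  [0,0,0,-1.5,0,0,0],
  [0,0,0,-2,0,0,0],
  [0.9,0,0,-2,0,0,0],
  [0.9,0,0,0,0,0,0],
  [0.9,0,0,0,0,0,0],
  [0.9,0,0,0,0,0,0],
  [0.9,0,0,0,0,0,0],
  [0.9,0,0,0,0,0,0],
  [0.9,0,0,0,0,0,0],
  [0.9,0,0,0,0,0,0],
])

```text
clock: 5.5
position: [512.6, 193.4, 188.5]
ee_rot: [0.75, -0.661, -0.0, 0.0]
contact_force: [-0.2, -0.9, -0.1]
gripper_width: 76.7
```

```bash
python3 - <<'E'
from h import *
t=get_image("top");s=get_image("side")
a=cv2.resize(t["image"][130:250,180:340],(400,300));b=cv2.resize(s["image"][80:170,280:400],(400,300))
cv2.imwrite("pics/p5.png",np.hstack([a,b])[:,:,::-1])
delta([512,193.6,110])
E
```

```text
t 5.6 pos [512.6 193.4 188.7] F [-0.1 -0.4 -0. ] w 76.6 yaw_y -172.78 tilt [-0.0002 -0.0001] J [ 0.66  0.3  -0.26 -0.   -1.01 -0.53] d cm [-0.03  0.06  7.87]
```

View pics/p5.png

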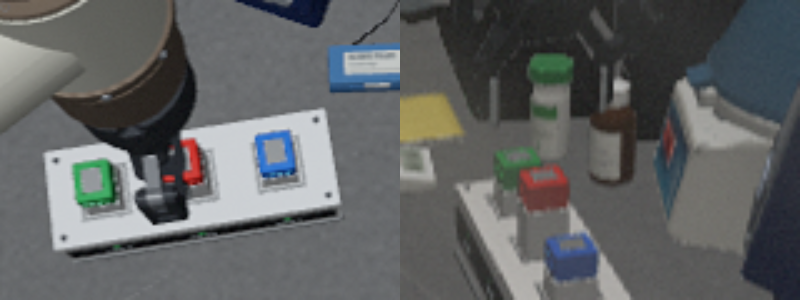

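Red has risen: its cap at (545,188) in the right half stands clearly higher than green and blue. The open fingers straddle it. I'll go down and grip.

Call:
servo_tool([
  [0.9,0,0,2,0,0,0],
  [0.9,0,0,2,0,0,0],
  [0.9,0,0,2,0,0,0],
  [0.9,0,0,1.8,0,0,0],
  [0.9,0,0,0,0,0,0],
  [0.35,0,0,0,0,0,0],
  [0.35,0,0,0,0,0,0],
  [0,0,0,0,0,0,0],
  [0,0,0,0,0,0,0],
  [0,0,0,0,0,0,0],
  [0,0,0,0,0,0,0],
])

```text
clock: 6.7
position: [513.2, 193.8, 111.6]
ee_rot: [0.75, -0.661, 0.0, -0.001]
contact_force: [0.4, 1.2, 3.0]
gripper_width: 33.2
```

Call:
servo_tool([
  [0,0,0,-0.5,0,0,0],
  [0,0,0,-0.7,0,0,0],
  [0,0,0,-0.7,0,0,0],
  [0,0,0,-0.7,0,0,0],
  [0,0,0,-0.7,0,0,0],
  [0,0,0,-1,0,0,0],
  [0,0,0,-1,0,0,0],
  [0,0,0,-2,0,0,0],
  [0,0,0,-2,0,0,0],
  [0,0,0,-2,0,0,0],
  [0,0,0,-0.7,0,0,0],
  [0,0,0,0,0,0,0],
])

```text
clock: 7.9
position: [512.9, 193.7, 232.1]
ee_rot: [0.75, -0.661, 0.0, -0.001]
contact_force: [-0.2, 0.4, 0.1]
gripper_width: 33.3
```

```bash
python3 - <<'E'
from h import *
s=get_image("side")
cv2.imwrite("pics/p6.png",cv2.resize(s["image"][30:210,250:490],(720,540))[:,:,::-1])
delta([495.4,-168.4,231.6])
E
```

```text
t 7.95 pos [512.4 193.4 230.8] F [-0.2  0.9 -1. ] w 33.3 yaw_y -172.8 tilt [-0.0001  0.0006] J [ 0.66  0.26 -0.2  -0.   -1.11 -0.53] d cm [35.68  6.22 -0.1 ]
```

View pics/p6.png

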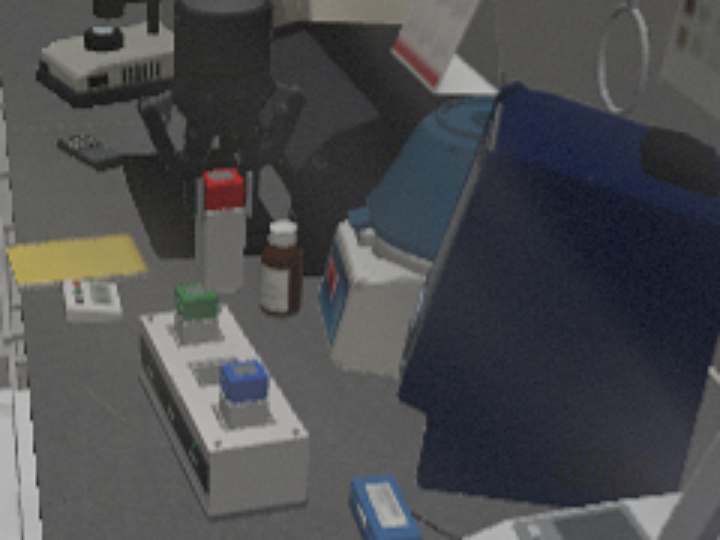

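Cartridge is out and hanging upright at (222,230); green and blue are still in the dock. I'll carry it over the tray.

Call:
servo_tool([
  [0,1,0.2,0,0,0,0],
  [0,2,0.4,0,0,0,0],
  [0,3,0.5,0,0,0,0],
  [0,4,0.7,0,0,0,0],
  [0,4,0.7,0,0,0,0],
  [0,4,0.7,0,0,0,0],
  [0,4,0.7,0,0,0,0],
  [0,4,0.7,0,0,0,0],
  [0,4,0.7,0,0,0,0],
  [0,3,0.5,0,0,0,0],
  [0,2,0.3,0,0,0,0],
  [0,0.7,0.1,0,0,0,0],
])

```text
clock: 9.15
position: [494.6, -170.7, 229.5]
ee_rot: [0.749, -0.662, -0.001, 0.001]
contact_force: [0.6, 0.7, -1.2]
gripper_width: 32.9
```

Call:
servo_tool([
  [0,0,0,1,0,0,0],
  [0,0,0,2,0,0,0],
  [0,0,0,2,0,0,0],
  [0,0,0,2,0,0,0],
  [0,0,0,2,0,0,0],
  [0,0,0,1.5,0,0,0],
  [0,0,0,0.5,0,0,0],
  [0,0,0,0,0,0,0],
  [0,0,0,0,0,0,0],
])

```text
clock: 10.05
position: [496.4, -168.2, 121.2]
ee_rot: [0.751, -0.661, 0.0, -0.0]
contact_force: [0.4, 0.4, -0.8]
gripper_width: 33.5
```

```bash
python3 - <<'E'
from h import *
t=get_image("top");s=get_image("side")
a=cv2.resize(t["image"][140:260,360:480],(400,400));b=cv2.resize(s["image"][180:300,280:400],(400,400))
cv2.imwrite("pics/p7.png",np.hstack([a,b])[:,:,::-1])
delta([495.4,-168.4,74.6])
E
```

```text
t 10.15 pos [ 496.6 -168.4  121.7] F [ 0.3  0.1 -0.2] w 33.1 yaw_y -172.76 tilt [ 0.0018 -0.0002] J [-0.02  0.34 -0.4   0.   -0.83  0.14] d cm [-0.02  0.12  4.71]
```

View pics/p7.png

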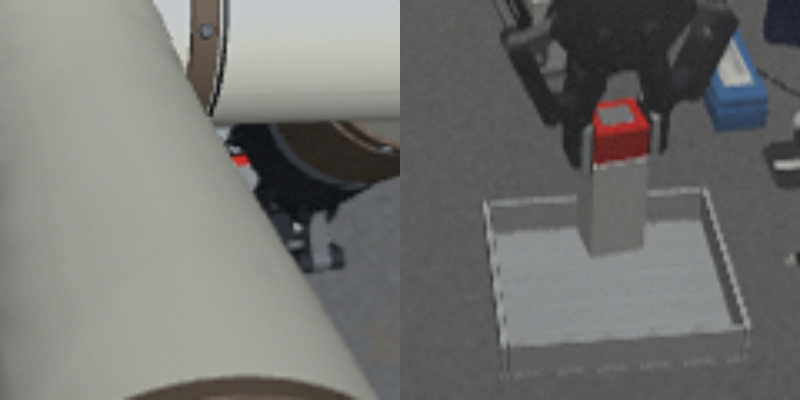

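The cartridge is upright above the tray, its foot at (612,255) in the right half, inside the rim. I'll lower it gently.

Call:
servo_tool([
  [0,0,0,1.5,0,0,0],
  [0,0,0,1.5,0,0,0],
  [0,0,0,0.7,0,0,0],
  [0,0,0,0.4,0,0,0],
  [0,0,0,0.2,0,0,0],
  [0,0,0,0.1,0,0,0],
  [0,0,0,0,0,0,0],
  [0,0,0,0,0,0,0],
])

```text
clock: 10.95
position: [496.2, -168.6, 77.2]
ee_rot: [0.75, -0.661, 0.0, -0.0]
contact_force: [0.0, 0.6, -0.5]
gripper_width: 33.1
```

Call:
servo_tool([
  [0,0,0,0.1,0,0,0],
  [0,0,0,0.1,0,0,0],
  [0,0,0,0,0,0,0],
])

```text
clock: 11.25
position: [496.2, -168.6, 75.3]
ee_rot: [0.75, -0.661, 0.0, -0.0]
contact_force: [-0.9, 0.1, 1.5]
gripper_width: 33.4
```

Call:
servo_tool([
  [0,0,0,0.05,0,0,0],
  [0,0,0,0.05,0,0,0],
  [0,0,0,0,0,0,0],
])

```text
clock: 11.55
position: [496.2, -168.7, 75.2]
ee_rot: [0.75, -0.661, 0.0, -0.0]
contact_force: [-2.5, 1.3, 9.3]
gripper_width: 32.9
```

Contact with the floor: 9 N at TCP z = 75.2, against 74.6 predicted. I'll release gradually and withdraw straight up.

Call:
servo_tool([
  [0.45,0,0,0,0,0,0],
  [0.5,0,0,0,0,0,0],
  [0.6,0,0,0,0,0,0],
  [0.75,0,0,0,0,0,0],
  [0.9,0,0,0,0,0,0],
  [0.9,0,0,0,0,0,0],
  [0.9,0,0,0,0,0,0],
  [0.9,0,0,-1,0,0,0],
  [0.9,0,0,-2,0,0,0],
  [0.9,0,0,-2,0,0,0],
  [0.9,0,0,-3,0,0,0],
  [0.9,0,0,-3,0,0,0],
])

```text
clock: 12.75
position: [495.7, -168.6, 185.5]
ee_rot: [0.75, -0.661, 0.0, 0.0]
contact_force: [-0.4, -0.1, -0.8]
gripper_width: 76.7
```

Call:
servo_tool([
  [0.9,0,0,-3,0,0,0],
  [0.9,0,2,-1,0,0,0],
  [0.9,0,3,0,0,0,0],
  [0.9,0,3,0,0,0,0],
  [0.9,0,2,0,0,0,0],
  [0.9,0,0,0,0,0,0],
  [0.9,0,0,0,0,0,0],
  [0.9,0,0,0,0,0,0],
])

```text
clock: 13.55
position: [397.7, -181.1, 224.3]
ee_rot: [0.75, -0.661, 0.001, -0.0]
contact_force: [-0.2, 0.7, -0.6]
gripper_width: 77.0
```

```bash
python3 - <<'E'
from h import *
t=get_image("top");s=get_image("side")
a=cv2.resize(t["image"][140:260,190:470],(600,257));b=cv2.resize(s["image"][110:310,260:420],(400,500))
a=np.pad(a[:,:],((0,243),(0,0),(0,0)));cv2.imwrite("pics/p8.png",cv2.resize(np.hstack([a,b]),(800,400))[:,:,::-1])
delta([495.4,-168.4,74.6])
E
```

```text
t 13.65 pos [ 397.6 -181.1  223.9] F [ 0.5 -0.6 -0.3] w 76.8 yaw_y -172.76 tilt [ 0.0002 -0.0001] J [-0.05  0.08 -0.45  0.   -1.04  0.18] d cm [-0.03 -9.86 14.93]
```

View pics/p8.png

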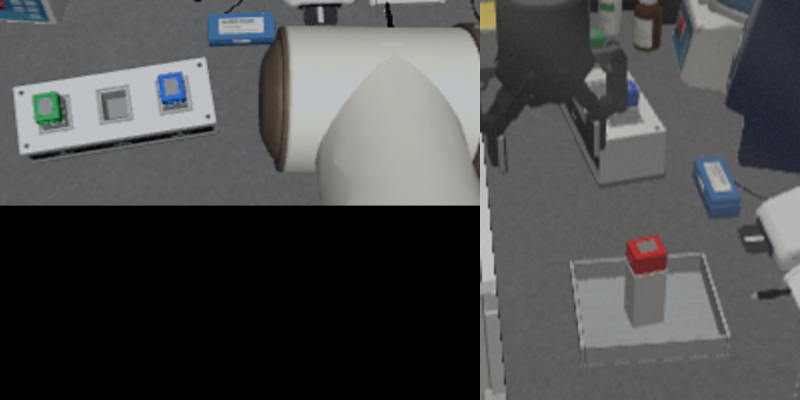

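The red cartridge stands upright in the tray (645,280). Its bay is empty (116,103), and green (47,107) and blue (172,88) are at the same places as before. The gripper is clear of everything.

```bash
python3 -c "
from bench import *
print(job_done(),read_state()['clock'])"
```

```text
the job is handed in; nothing more can be done
the job is handed in; nothing more can be done
```

The red cartridge is out of the dock and standing upright near the centre of the steel tray. I handed the job in at about 14 s of the 48 s allowed.

- **Press:** I pressed the red cap down about 8 mm with shut fingers. The end-of-step readings showed at most about 6 N, slightly under the 6–12 N given. The picture afterwards showed the cartridge had sprung up.
- **Draw and place:** I gripped it front and back at 33 mm opening, drew it out and carried it over. It was set down with about 9 N at a TCP height of 75.2 mm, against 74.6 mm predicted. I then let go and backed off straight up.
- **Last checks:** The final pictures show the red cartridge upright in the tray and its bay empty. Green and blue were still latched, and the gripper was clear with its force reading near zero.
- **Disagreement:** The side view put the red cap about 3 mm off from the top view. I went about 1 mm past the top-view estimate, and the press and the grasp both worked.

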